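# Set the bench dust extractor for sanding

## Robot

A 7-joint arm with a two-finger parallel gripper is mounted at the origin on the work surface. World frame = base frame: x ahead of the robot, y to its left, z up, the work surface at z = 0. Lengths are in m, angles in rad, forces in N, time in s.
With the tool pointing down it reaches from about 0.4 to 0.875 m from the base axis. Payload 19.3 kg.
Tool frame: the origin (TCP) lies at the very end of the fingers, on their centre line; the grasp point (between the pads) lies 19 mm behind it; z points along the fingers, y is the line along which they close (so a half turn about z gives the same grasp; the last joint's range is limited). The gripper opens to 85 mm and grips with 20 to 120 N. Pads are 22 mm wide; open, the fingers measure 114 mm over their backs; the gripper's body (76 mm by 85 mm) begins 54 mm behind the grasp point. The pads swing forward as they close: fully open they stand 13 mm farther back than shut.
Start: joints at [-1.327, 0.521, -0.036, 1.599, 0.021, 1.021, -0.113], TCP at [0.193, 0.594, 0.231] pointing down, gripper open.
Joint ranges: [-2.91, 2.91], [-0.3, 2.13], [-1.5, 1.42], [0.17, 2.43], [-1.26, 4.41], [0.16, 1.93], [-2.52, 2.52]. Speed limits (rad/s): [1.89, 1.89, 2.39, 2.39, 3.01, 3.01, 3.01].

## Interface

Orientations are given as [roll, pitch, yaw] about the fixed x, y, z axes, in that order (R = Rz(yaw) Ry(pitch) Rx(roll)).
In Python, from workcell import bot gives the robot as it stands.
- The arm moves only by the shell command python3 -m crank 'ROWS' [FORCE]. ROWS is a JSON object of lists of equal length, an entry for each row: "travel": the shift along the world's x, y, z in cm, a list of three; "turn": the turn, a rotation vector about the world's x, y, z in degrees, a list of three; "gripper": the closure, from 0 (fully open) to 1 (shut). A call has exactly 5 rows; each row is the pose to reach, as a shift and turn from the pose commanded when the call began; what a row does not reach only later rows make up. A row lasts 1/10 s, in which the tool goes at most 50 mm and 8.59 degrees, less where a joint would pass 70% of its speed; a pose out of reach is approached as far as the arm can. A call with a gripper value outside its range is refused whole. The fingers move at their own pace and stop on an object; FORCE is the grip in N (left out, the last holds). Time passes only in rows, so rows that repeat a pose let the fingers close, or fill a call up. It gives the time, the measured TCP pose, the force, the opening and the grip force at its end, in the units of the state.
- bot.observe(): the state, without advancing time (a new reading comes with each control period).
- bot.grab_frame(name): name is "scene" or "top"; returns a dict with "pixels" (400x640x3 uint8, red, green, blue), "fx", "fy", "cx", "cy" (pixels), "extrinsics" (4x4, takes a point from world to camera coordinates). Camera axes: x right, y down, z forward; pixel columns grow to the right and rows downward; lengths in m; the calibration is good to about 2 mm. A picture is of the moment at which its call begins. There is no depth.
- bot.job_done(): hands the job in; it is judged then, once.
The state is a dict: "clock": time; "qpos": joint angles; "qd": joint speeds; "joint_efforts": joint torques, N m; "position": TCP position; "tool_rot": TCP orientation; "force": force on the tool from outside, world axes, zero at the start; "moment": the same for the moment, N m; "grip_width": finger opening in m; "finger_force": force on a finger pad.
Only numpy, scipy, OpenCV 4.12 (cv2) and the standard library are available. Lean on these libraries where they do the work, as an engineer would, in place of code of your own. Each camera call takes 0.05 s, during which the arm holds its last target. There are 200 camera calls.

## Task

I want to sand over the extractor's bellmouth: slide its blast gate fully open, to the stop, and switch the extractor to speed three, the key with three dots behind it (fourth from the left as the robot faces the keys), so that this key stays latched down by itself and all the others are up. Leave the tools and parts lying around where they are.

Things in the scene. Friction and masses are not known exactly. Their poses are not given: they have to be found in the camera images.
- extractor: Bench dust extractor, a grey steel cabinet fixed to the bench, 270 mm deep (x) by 340 mm wide (y). Origin: centre of its underside. x points from its key side to its back, y to the left as seen from the key side, z up; the key side faces the robot, give or take 0.35 rad. A low aluminium key deck, 100 mm high, runs along the front (x = -135 to -45 mm); behind it the cabinet is 140 mm high.
- key_row (a point): Middle of the row of five keys, at deck height (x = -95, y = 0, z = 100 mm from the extractor's origin). The keys stand 36 mm apart along the extractor's y: stop at +72, speed one +36, two 0, three -36, four -72 mm. They look alike; a flat bar (stop) or one to four raised dots on the deck right behind each key mark them. Pressing one key home makes the one that is down pop up.
- bellmouth (a point): Centre of the open rim of the suction mouth above the blast gate (x = 45, y = -80, z = 189 mm from the extractor's origin). The rim is 92 mm across. The gate below it is an aluminium flange pair, 96 mm in x by 88 mm in y, top 157 mm above the bench, through which the steel blade slides.
- gate (a joint): Opening of the blast gate's sliding blade in m: 0 = shut, 0.068 = fully open, against its stop; 0 to 0.014 at the start. It opens towards the extractor's +y, stays where it is left, and needs about 3 N to slide.
- gate_knob (a point): Centre of the top of the knob on the blade's outer end, 183 mm above the bench: turned wood, head 20 mm across and 19 mm tall on a 12 mm stem, 33 mm tall in all, on the 3 mm blade. It moves with the blade from y = +24 mm (shut) to +92 mm (open) at x = 45 mm in the extractor's frame. When shut, 48 mm are free between its head and the bellmouth's rim, 50 mm to the flange: room for closed fingers.
- key_three_top (a point): Centre of the top of the speed-three key, fourth from the left: a black cap 44 mm (x) by 28 mm (y), 8 mm of gap to its neighbours. Its top is 117 mm above the bench when up, 107 mm when latched. It moves straight down, to a firm stop 12.4 mm below its up position.
- key_three (a joint): The key's travel in m: 0 = fully up, about 0.0097 = latched down and let go, 0.0124 = pressed against its bottom stop. Up at the start. It catches once pressed past about 0.0105; let go earlier, it comes back up. Spring and latch resist with up to 8 N; 12 N presses it home. Press steadily, at 40 mm/s or less: a jab can skip the latch.
- key_p (a joint): The key's travel in m: 0 = fully up, about 0.0097 = latched down and let go, 0.0124 = pressed against its bottom stop. Latched down at the start. One of the four other keys; which of the four other places it has differs from start to start.
- key_p_top (a point): Centre of the top of key_p, a cap just like that of the speed-three key.
- key_q (a joint): The key's travel in m: 0 = fully up, about 0.0097 = latched down and let go, 0.0124 = pressed against its bottom stop. Up at the start. One of the four other keys; which of the four other places it has differs from start to start.
- key_q_top (a point): Centre of the top of key_q, a cap just like that of the speed-three key.
- key_r (a joint): The key's travel in m: 0 = fully up, about 0.0097 = latched down and let go, 0.0124 = pressed against its bottom stop. Up at the start. One of the four other keys; which of the four other places it has differs from start to start.
- key_r_top (a point): Centre of the top of key_r, a cap just like that of the speed-three key.
- key_s (a joint): The key's travel in m: 0 = fully up, about 0.0097 = latched down and let go, 0.0124 = pressed against its bottom stop. Up at the start. One of the four other keys; which of the four other places it has differs from start to start.
- key_s_top (a point): Centre of the top of key_s, a cap just like that of the speed-three key.
- bridge: Bystander: violin bridge blank, pale wood, 42 by 34 by 5 mm, lying on the left end of the key deck. Origin: its underside.
- thumb_plane: Bystander: small brass thumb plane, 52 by 22 mm, 33 mm tall, on the left edge of the cabinet's top. Origin: centre of its underside.
- knife: Bystander: luthier's knife, 225 mm long, 16 mm tall, dark wooden handle, lying on the bench just in front of the extractor. Origin: in the middle of its underside, near the ferrule.
- mallet: Bystander: round wooden carver's mallet, 82 mm across, 190 mm tall, standing on its head. Origin: centre of its underside.
- varnish_jar: Bystander: amber glass jar with metal cap, 68 mm across, 95 mm tall. Origin: centre of its underside.
- spool_clamp_0: Bystander: wooden spool clamp, 36 mm across, 120 mm tall, standing. Origin: centre of its underside.
- spool_clamp_1: Bystander: a second spool clamp just like the first.
- dial_caliper: Bystander: C-shaped aluminium thickness gauge with round dial, 305 by 120 mm, 25 mm tall, lying flat. Origin: middle of its underside.

How it is judged:
By the outcome, as a careful person would: the job done as asked, in the order asked, and still so for the second after the job is handed in, with the robot touching nothing.
It also fails if it takes over 32 s, if anything falls off the work surface, if the arm or the gripper's body presses on something with over 40 N, if the wrist force passes 120 N, or if a joint passes its speed limit or range.

## Working session

There is one attempt and no reset: what is moved stays moved. The work goes in short steps, Python scripts to look and compute and a shell command to move; the robot and the scene stay as the last step left them, time stands still between calls to the robot, and variables do not carry over. Pictures are saved under pics/ and viewed, at most 10 in all, crops included, and the job is handed in when it is done.

```bash
mkdir -p pics; python3 - <<'E'
from workcell import bot
import cv2,numpy as np
for n in("scene","top"):
    f=bot.grab_frame(n); np.save(n+'.npy',f["pixels"])
    cv2.imwrite(f"pics/{n}0.png",f["pixels"][:,:,::-1])
    print(n,f["fx"],f["fy"],f["cx"],f["cy"],np.round(f["extrinsics"],4).tolist())
s=bot.observe();print(s)
E
```

```text
scene 407.4194812992022 407.4194812992022 322.742441063152 199.7941556587273 [[0.8529, 0.522, 0.006, -0.4783], [0.3793, -0.6117, -0.6943, -0.0716], [-0.3587, 0.5944, -0.7197, 1.3768], [0.0, 0.0, 0.0, 1.0]]
top 497.4926243644435 497.4926243644435 320.81199364323686 191.52940850203913 [[0.0239, -0.9997, -0.0011, 0.0383], [-0.9982, -0.0238, -0.055, 0.5192], [0.055, 0.0024, -0.9985, 1.6304], [0.0, 0.0, 0.0, 1.0]]
{'clock': 0.1, 'qpos': array([-1.32720727,  0.52196033, -0.03632216,  1.59991393,  0.0211835 ,
        1.02111709, -0.11282227]), 'qd': array([-5.47482869e-05, -7.69518983e-04, -1.35201117e-03, -7.79445367e-04,
       -1.33698445e-03, -6.52569747e-04, -1.82743995e-03]), 'joint_efforts': array([ 2.45535914e-03, -9.28487349e+01,  1.98313482e+00, -3.70532262e+01,
        1.80569594e-02,  5.42469352e-03, -1.63348614e-05]), 'position': array([0.19285583, 0.59419563, 0.23079293]), 'tool_rot': array([-3.14057998e+00,  5.92794092e-05,  2.82775651e+00]), 'force': array([-0.31876188, -0.0294809 ,  0.41760968]), 'moment': array([ 0.01617998,  0.0215027 , -0.05270869]), 'finger_force': 0.0, 'grip_width': 0.08559852308902825}
```

View pics/scene0.png

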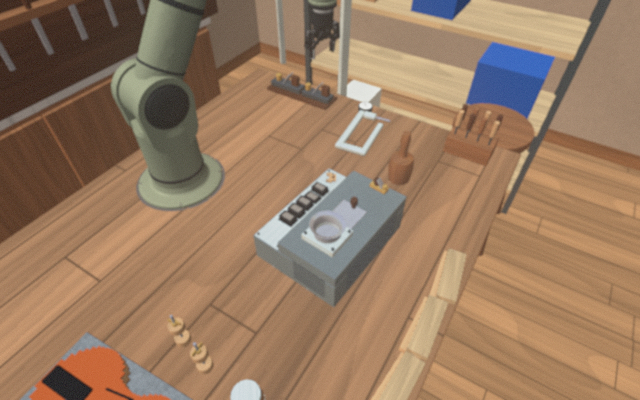

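View pics/top0.png

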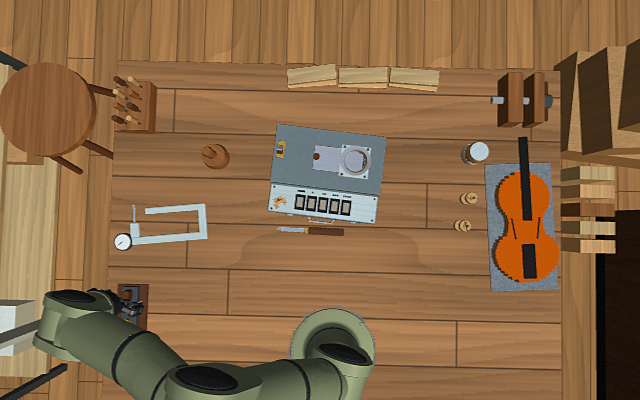

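The top view shows the extractor around (327,172), with the keys at (300..345, 202..208), the bellmouth at (355,160) and the knob near (317,156). In the scene view the knob is at (354,202). I'll zoom in on both.

```bash
python3 - <<'E'
import cv2,numpy as np
a=np.load('top.npy')[110:240,255:400,::-1]; cv2.imwrite('pics/topz.png',cv2.resize(a,None,fx=4.5,fy=4.5,interpolation=cv2.INTER_CUBIC))
a=np.load('scene.npy')[160:305,250:410,::-1]; cv2.imwrite('pics/scz.png',cv2.resize(a,None,fx=4,fy=4,interpolation=cv2.INTER_CUBIC))
E
```

```text
(no output)
```

View pics/topz.png

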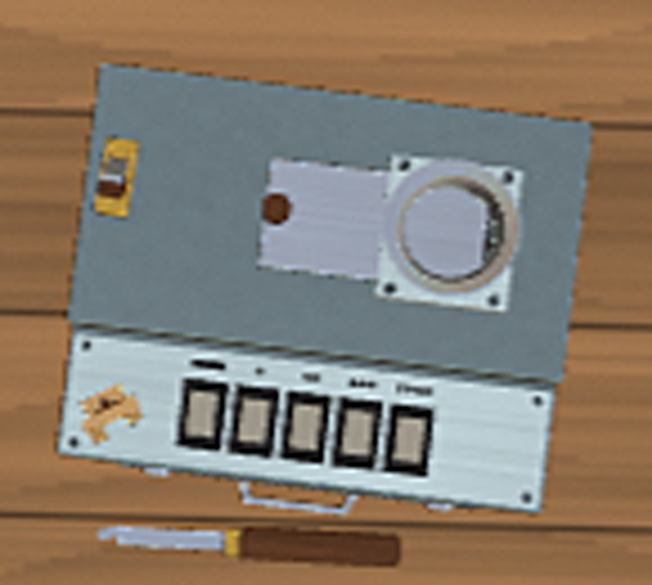

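View pics/scz.png

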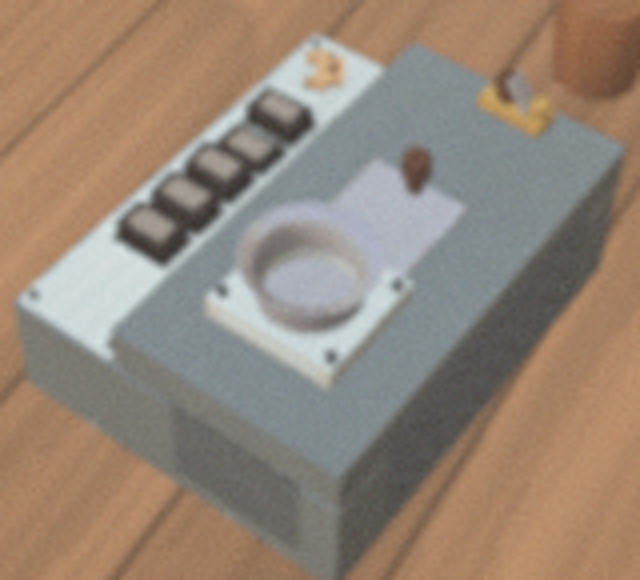

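The zoomed views show five keys, marked bar, 1, 2, 3 and 4 dots from left to right. Three is at crop (358,433) in the top view and speed one looks latched. The knob is at (275,209) in the top crop and (417,155) in the scene crop. I'll fit the pose from the corners.

```bash
cat > fit.py <<'E'
import numpy as np
from scipy.optimize import least_squares
C={'t':(497.4926,320.812,191.5294,np.array([[0.0239,-0.9997,-0.0011,0.0383],[-0.9982,-0.0238,-0.055,0.5192],[0.055,0.0024,-0.9985,1.6304]])),
's':(407.4195,322.7424,199.7942,np.array([[0.8529,0.522,0.006,-0.4783],[0.3793,-0.6117,-0.6943,-0.0716],[-0.3587,0.5944,-0.7197,1.3768]]))}
def proj(c,P):
    f,cx,cy,E=C[c]; q=E[:,:3]@P+E[:,3]; return np.array([f*q[0]/q[2]+cx,f*q[1]/q[2]+cy])
G='g'
O=[('t',135,170,140,100,65),('t',135,-170,140,591,123),('t',-135,170,100,58,452),('t',-135,-170,100,541,512),
('t',-95,72,117,203,413),('t',-95,-36,117,358,433),('t',-95,-72,117,409,439),('t',45,-80,189,452,226),('t',45,G,183,276,209),
('s',-135,170,100,318,36),('s',-135,-170,100,18,300),('s',135,170,140,623,150),('s',135,-170,140,337,480),('s',-45,170,140,415,43),('s',-45,-170,140,115,330),('s',45,G,183,418,152)]
def pix(o): return np.array([(o[4]+.5)/4.5+255-.5,(o[5]+.5)/4.5+110-.5]) if o[0]=='t' else np.array([(o[4]+.5)/4+250-.5,(o[5]+.5)/4+160-.5])
def W(p,x,y,z):
    c,s=np.cos(p[2]),np.sin(p[2]); return np.array([p[0]+c*x-s*y,p[1]+s*x+c*y,z])
def res(p): return np.concatenate([proj(o[0],W(p,o[1]/1e3,p[3] if o[2]==G else o[2]/1e3,o[3]/1e3))-pix(o) for o in O])
r=least_squares(res,[.55,0,0,.03],loss='soft_l1')
if __name__=='__main__':
    print(r.x.round(4)); print(res(r.x).reshape(-1,2).round(2).tolist())
    p=r.x
    for n,v in dict(key3=(-.095,-.036,.117),knob=(.045,p[3],.183),open=(.045,.092,.183),push=(.045,p[3]-.035,.183),bell=(.045,-.08,.189)).items(): print(n,W(p,*v).round(4))
E
python3 fit.py
```

```text
[ 0.5678  0.0337 -0.0991  0.0374]
[[0.4, -1.0], [1.07, -0.45], [-0.14, 0.37], [0.52, 0.4], [0.09, -0.0], [0.27, -0.17], [0.49, -0.07], [0.48, 0.13], [0.31, -0.65], [-0.24, -1.66], [-1.41, -0.32], [1.91, -1.66], [1.56, -1.01], [0.17, -1.28], [-1.37, -0.9], [0.45, 0.05]]
key3 [0.4697 0.0072 0.117 ]
knob [0.6163 0.0664 0.183 ]
open [0.6217 0.1208 0.183 ]
push [0.6128 0.0316 0.183 ]
bell [ 0.6047 -0.0504  0.189 ]
```

```bash
python3 -m crank '{"travel":[[2,-3,3],[5,-7,4],[8,-11,4],[11,-15,4],[14,-19,4]],"turn":[[0,0,3],[0,0,6],[0,0,9],[0,0,12.3],[0,0,12.3]],"gripper":[1,1,1,1,1]}' 20; python3 -m crank '{"travel":[[3,-4,0],[6,-8,0],[9,-12,0],[12,-16,0],[15,-20,0]],"turn":[[0,0,0],[0,0,0],[0,0,0],[0,0,0],[0,0,0]],"gripper":[1,1,1,1,1]}'
```

```text
clock: 0.6
position: [0.3332, 0.4033, 0.2713]
tool_rot: [-3.142, -0.0, 3.045]
force: [0.9, 0.8, 0.7]
grip_width: 0.0121
finger_force: 0.0
clock: 1.1
position: [0.4832, 0.2034, 0.2713]
tool_rot: [3.142, -0.0, 3.043]
force: [1.3, 0.8, 0.3]
grip_width: -0.0
finger_force: 0.0
```

```bash
python3 -m crank '{"travel":[[3,-4,0],[6,-8,0],[9,-12,0],[12,-16,0],[12.9,-17.8,0]],"turn":[[0,0,0],[0,0,0],[0,0,0],[0,0,0],[0,0,0]],"gripper":[1,1,1,1,1]}'; python3 -m crank '{"travel":[[0,0,0],[0,0,-2],[0,0,-4],[0,0,-5],[0,0,-6]],"turn":[[0,0,0],[0,0,0],[0,0,0],[0,0,0],[0,0,0]],"gripper":[1,1,1,1,1]}'
python3 - <<'E'
from workcell import bot
import cv2,numpy as np
a=bot.grab_frame("scene")["pixels"][140:300,250:440,::-1];b=bot.grab_frame("top")["pixels"][110:240,255:400,::-1]
b=cv2.resize(b,(390,350),interpolation=2)
a=cv2.resize(a,(400,350),interpolation=2);cv2.imwrite('pics/c1.png',np.hstack([a,b]))
E
```

```text
clock: 1.6
position: [0.613, 0.0226, 0.2707]
tool_rot: [-3.14, 0.0, 3.038]
force: [-0.9, 0.2, 0.3]
grip_width: -0.0001
finger_force: 0.0
clock: 2.1
position: [0.6111, 0.0279, 0.2108]
tool_rot: [3.141, -0.0, 3.043]
force: [-0.5, 0.0, 0.1]
grip_width: -0.0002
finger_force: 0.0
```

View pics/c1.png

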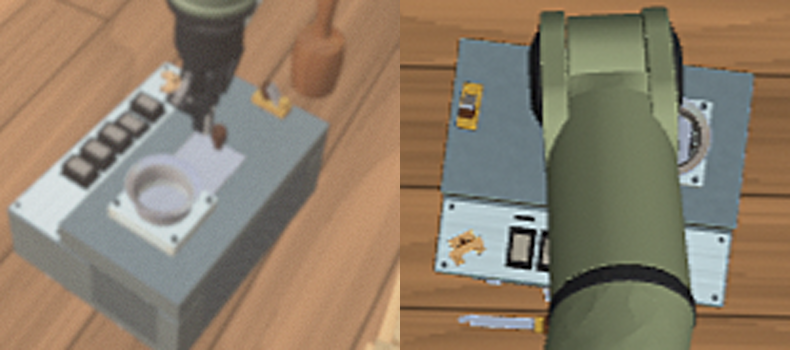

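The closed fingers hang between the knob (crop 218,135) and the bellmouth. Next I'll descend and push towards +y.

```bash
python3 -m crank '{"travel":[[0,0,-1.5],[0,0,-3],[0,0,-4],[0,0,-4.8],[0,0,-4.8]],"turn":[[0,0,0],[0,0,0],[0,0,0],[0,0,0],[0,0,0]],"gripper":[1,1,1,1,1]}'; python3 -m crank '{"travel":[[0.1,0.8,0],[0.15,1.6,0],[0.2,2.2,0],[0.3,2.8,0],[0.35,3.4,0]],"turn":[[0,0,0],[0,0,0],[0,0,0],[0,0,0],[0,0,0]],"gripper":[1,1,1,1,1]}'
```

```text
clock: 2.7
position: [0.6111, 0.0273, 0.1628]
tool_rot: [-3.141, -0.001, 3.043]
force: [-0.1, 0.3, 0.6]
grip_width: -0.0001
finger_force: 0.0
clock: 3.2
position: [0.6151, 0.0617, 0.1636]
tool_rot: [-3.142, 0.0, 3.042]
force: [1.4, -3.2, 2.1]
grip_width: 0.0003
finger_force: 1.4
```

```bash
python3 -m crank '{"travel":[[0.05,0.6,0],[0.1,1.2,0],[0.2,1.8,0],[0.25,2.4,0],[0.28,2.8,0]],"turn":[[0,0,0],[0,0,0],[0,0,0],[0,0,0],[0,0,0]],"gripper":[1,1,1,1,1]}'; python3 -m crank '{"travel":[[0,0.1,0],[0.02,0.2,0],[0.03,0.3,0],[0.04,0.4,0],[0.05,0.5,0]],"turn":[[0,0,0],[0,0,0],[0,0,0],[0,0,0],[0,0,0]],"gripper":[1,1,1,1,1]}'
```

```text
clock: 3.7
position: [0.6177, 0.0899, 0.1632]
tool_rot: [3.141, -0.0, 3.043]
force: [0.4, -2.0, 1.3]
grip_width: 0.0003
finger_force: 1.3
clock: 4.2
position: [0.6181, 0.0941, 0.1633]
tool_rot: [-3.141, -0.0, 3.042]
force: [0.1, -2.6, 1.2]
grip_width: -0.0005
finger_force: 1.3
```

```bash
for i in 1 2 3; do python3 -m crank '{"travel":[[0,0.05,0],[0,0.1,0],[0.01,0.15,0],[0.02,0.2,0],[0.02,0.2,0]],"turn":[[0,0,0],[0,0,0],[0,0,0],[0,0,0],[0,0,0]],"gripper":[1,1,1,1,1]}' | grep -E "posi|force"; done
```

```text
position: [0.6183, 0.0963, 0.1633]
force: [0.5, -1.9, 2.0]
finger_force: 1.1
position: [0.6185, 0.0978, 0.1633]
force: [-0.5, -4.7, 0.8]
finger_force: 2.5
position: [0.6185, 0.0981, 0.1632]
force: [-2.0, -13.0, 3.9]
finger_force: 6.4
```

The blade is at its stop: 13 N and no further movement. I'll back off, rise and go over to key three.

```bash
python3 -m crank '{"travel":[[0,-0.8,0],[0,-1.2,0],[0,-1.2,2],[0,-1.2,5],[0,-1.2,6]],"turn":[[0,0,0],[0,0,0],[0,0,0],[0,0,0],[0,0,0]],"gripper":[1,1,1,1,1]}'; python3 -m crank '{"travel":[[-3,-1.5,0],[-7,-3.5,0],[-11,-6,0],[-14.9,-8,0],[-14.9,-8,0]],"turn":[[0,0,0],[0,0,0],[0,0,0],[0,0,0],[0,0,0]],"gripper":[1,1,1,1,1]}'; python3 -m crank '{"travel":[[0,0,-2],[0,0,-4],[0,0,-6],[0,0,-7],[0,0,-7]],"turn":[[0,0,0],[0,0,0],[0,0,0],[0,0,0],[0,0,0]],"gripper":[1,1,1,1,1]}'
python3 - <<'E'
from workcell import bot
import cv2,numpy as np
a=bot.grab_frame("scene")["pixels"][140:300,250:440,::-1]
cv2.imwrite('pics/c2.png',cv2.resize(a,None,fx=3.7,fy=3.7,interpolation=2))
E
```

```text
clock: 6.2
position: [0.6197, 0.0886, 0.2259]
tool_rot: [3.14, 0.003, 3.042]
force: [-0.0, 0.1, -0.6]
grip_width: 0.0003
finger_force: 0.0
clock: 6.7
position: [0.4656, 0.0058, 0.2233]
tool_rot: [-3.141, -0.002, 3.04]
force: [0.4, 0.1, 0.7]
grip_width: 0.0
finger_force: 0.0
clock: 7.2
position: [0.4693, 0.0083, 0.1524]
tool_rot: [-3.141, -0.002, 3.043]
force: [0.3, -0.1, 0.5]
grip_width: 0.0001
finger_force: 0.0
```

View pics/c2.png

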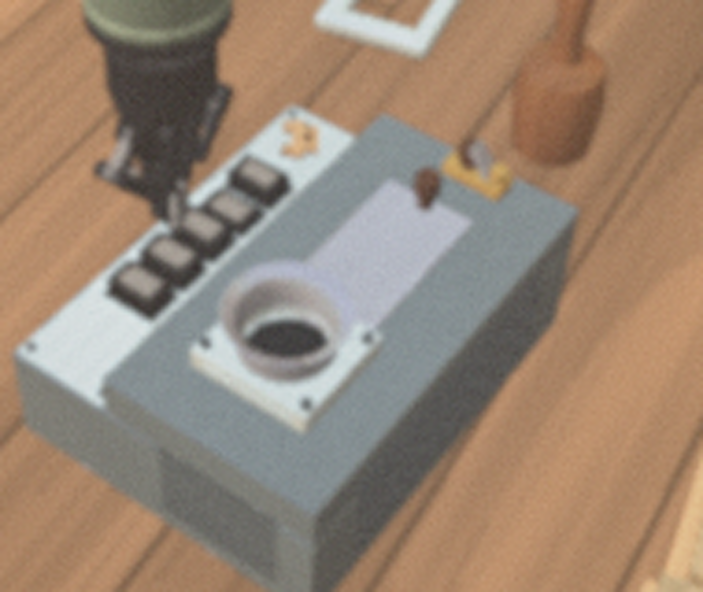

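The gate is open: the mouth is dark at (285,340) and the knob is at (427,187). The fingertips at (178,205) hover in the air above key three. Now I'll lower them and press steadily.

```bash
python3 -m crank '{"travel":[[0,0,-1.2],[0,-0.1,-2.2],[0,-0.1,-2.8],[0,-0.1,-3.1],[0,-0.1,-3.1]],"turn":[[0,0,0],[0,0,0],[0,0,0],[0,0,0],[0,0,0]],"gripper":[1,1,1,1,1]}'; python3 -m crank '{"travel":[[0,0,-0.2],[0,0,-0.4],[0,0,-0.6],[0,0,-0.8],[0,0,-1]],"turn":[[0,0,0],[0,0,0],[0,0,0],[0,0,0],[0,0,0]],"gripper":[1,1,1,1,1]}';python3 -m crank '{"travel":[[0,0,-0.1],[0,0,-0.2],[0,0,-0.3],[0,0,-0.4],[0,0,-0.5]],"turn":[[0,0,0],[0,0,0],[0,0,0],[0,0,0],[0,0,0]],"gripper":[1,1,1,1,1]}'
```

```text
clock: 7.75
position: [0.4696, 0.0072, 0.1219]
tool_rot: [-3.141, -0.001, 3.042]
force: [0.2, -0.0, -0.1]
grip_width: -0.0002
finger_force: 0.0
clock: 8.25
position: [0.4699, 0.0073, 0.1123]
tool_rot: [3.142, 0.0, 3.042]
force: [0.9, 0.2, 3.0]
grip_width: 0.0002
finger_force: 1.4
clock: 8.75
position: [0.4698, 0.0072, 0.1072]
tool_rot: [-3.142, 0.0, 3.042]
force: [1.7, -0.2, 1.9]
grip_width: -0.0004
finger_force: 0.8
```

```bash
for i in 1 2; do python3 -m crank '{"travel":[[0,0,-0.05],[0,0,-0.1],[0,0,-0.15],[0,0,-0.2],[0,0,-0.25]],"turn":[[0,0,0],[0,0,0],[0,0,0],[0,0,0],[0,0,0]],"gripper":[1,1,1,1,1]}' | grep -E "posi|force"; done
```

```text
position: [0.4698, 0.0073, 0.1048]
force: [1.6, 1.5, 2.6]
finger_force: 0.9
position: [0.47, 0.0073, 0.1038]
force: [-12.2, 0.6, 56.1]
finger_force: 28.0
```

```bash
python3 -m crank '{"travel":[[0,0,0.2],[0,0,0.5],[0,0,1],[0,0,3],[0,0,7]],"turn":[[0,0,0],[0,0,0],[0,0,0],[0,0,0],[0,0,0]],"gripper":[1,1,1,1,1]}'; python3 -m crank '{"travel":[[0,0,3],[0,4,6],[0,8,8],[0,13,8],[0,18,8]],"turn":[[0,0,0],[0,0,0],[0,0,0],[0,0,0],[0,0,0]],"gripper":[1,1,1,1,1]}'|head -2; python3 -m crank '{"travel":[[-2,4,0],[-4,8,0],[-6,12,0],[-8,16,0],[-8,16,0]],"turn":[[0,0,0],[0,0,0],[0,0,0],[0,0,0],[0,0,0]],"gripper":[1,1,1,1,1]}'|head -2
python3 - <<'E'
from workcell import bot
import cv2,numpy as np
a=bot.grab_frame("scene")["pixels"][160:305,250:410,::-1];b=bot.grab_frame("top")["pixels"][110:240,255:400,::-1]
cv2.imwrite('pics/c3.png',np.hstack([cv2.resize(a,(400,362),interpolation=2),cv2.resize(b,(400,362),interpolation=2)]))
z=lambda i:cv2.resize(i[15:75,22:85],(400,381),interpolation=2)
cv2.imwrite('pics/c4.png',np.hstack([z(np.load('scene.npy')[160:305,250:410,::-1]),z(a)]))
E
```

```text
clock: 10.25
position: [0.4682, 0.0071, 0.1714]
tool_rot: [-3.14, -0.005, 3.043]
force: [0.7, -0.2, 0.5]
grip_width: -0.0
finger_force: 0.0
clock: 10.75
position: [0.4695, 0.1889, 0.2532]
clock: 11.25
position: [0.3862, 0.3522, 0.2521]
```

View pics/c3.png

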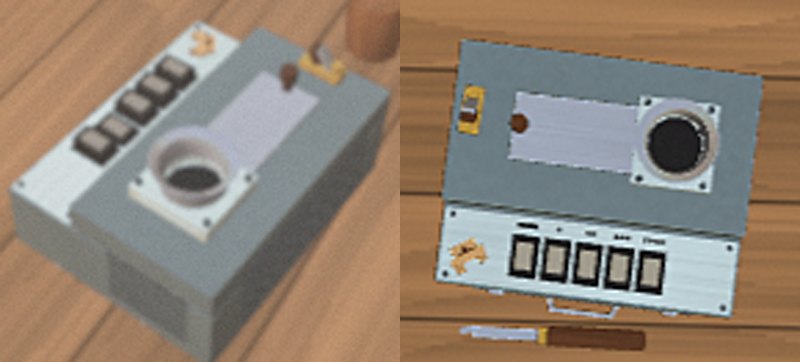

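View pics/c4.png

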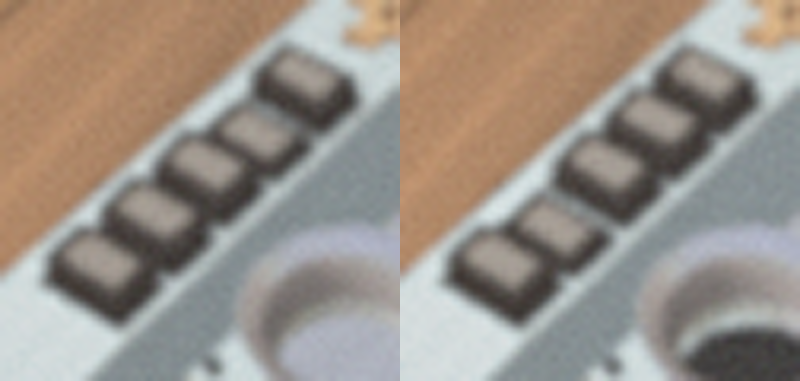

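The pictures show the gate fully open, with the knob at top pixel 298.1 (298.05 predicted for fully open). Key three (560,225) is latched down, the other four are up and the bystanders haven't moved.

```bash
python3 -c "
from workcell import bot
print(bot.job_done())"
```

```text
the job is handed in; nothing more can be done
None
```

The job is handed in: the blast gate is fully open against its stop, the speed-three key is latched down with the other four keys up, and the tools and parts near the extractor are where they were; the pushes and presses all stayed well within the force limits and it took about 11 of the 32 seconds.

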